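# Set the turret drill guide to its widest bushing and clamp it

## Robot

A 7-joint arm with a two-finger parallel gripper is mounted at the origin on the work surface. World frame = base frame: x ahead of the robot, y to its left, z up, the work surface at z = 0. Lengths are in m, angles in rad, forces in N, time in s.
With the tool pointing down it reaches from about 0.4 to 0.875 m from the base axis. Payload 19.3 kg.
Tool frame: the origin (TCP) lies between the finger pads; the fingertips stand 17 mm ahead of it and the grasp point (between the pads) lies 2 mm behind it; x points along the fingers, y is the direction in which the jaws open and shut, and the axes are right-handed (so a half turn about x gives the same grasp; the last joint's range is limited). The gripper opens to 85 mm and grips with 20 to 120 N. Pads are 22 mm wide; open, the fingers measure 114 mm over their backs; the gripper's body (76 mm by 85 mm) begins 54 mm behind the grasp point. The pads swing forward as they close: fully open they stand 13 mm farther back than shut.
Start: joints at [-1.319, 0.521, -0.036, 1.599, 0.021, 1.021, -0.113], TCP at [0.198, 0.593, 0.248] pointing down, gripper open.
Joint ranges: [-2.91, 2.91], [-0.3, 2.13], [-1.5, 1.42], [0.17, 2.43], [-1.26, 4.41], [0.16, 1.93], [-2.52, 2.52]. Speed limits (rad/s): [1.89, 1.89, 2.39, 2.39, 3.01, 3.01, 3.01].

## Interface

Orientations are given as [roll, pitch, yaw] about the fixed x, y, z axes, in that order (R = Rz(yaw) Ry(pitch) Rx(roll)).
In Python, from workcell import bot gives the robot as it stands.
- The arm moves only by the shell command python3 -m creep 'ROWS' [FORCE]. ROWS is JSON, a list of rows, each an object of numbers: "wx", "wy", "wz": the turn, a rotation vector about the tool's x, y, z in degrees; "tx", "ty", "tz": the shift along the tool's x, y, z in m; "claw": the closure, from 0 (fully open) to 1 (shut). A call has 1 to 8 rows; each row is the pose to reach, as a shift and turn from the pose measured when the call began, along the tool's axes at that moment; what a row does not reach only later rows make up. A row lasts 1/10 s, in which the tool goes at most 50 mm and 8.59 degrees, less where a joint would pass 70% of its speed; a pose out of reach is approached as far as the arm can. A call with a gripper value outside its range is refused whole. The fingers move at their own pace and stop on an object; FORCE is the grip in N (left out, the last holds). Time passes only in rows, so rows that repeat a pose let the fingers close. It gives the time, the measured TCP pose, the force and the opening at its end, in the units of the state.
- bot.observe(): the state, without advancing time (a new reading comes with each control period).
- bot.grab_frame(name): name is "scene" or "top" or "wrist"; returns the picture (384x512x3 uint8, blue, green, red); there is no depth.
- bot.get_calibration(name): a dict with "fx", "fy", "cx", "cy" (pixels), "dist_coeffs" ([k1, k2, p1, p2, k3] as OpenCV has them; the pictures are not rectified), "R" (3x3) and "t" (3): a world point X has camera coordinates R X + t. Camera axes: x right, y down, z forward; pixel columns grow to the right and rows downward; lengths in m; the calibration is good to about 2 mm. A picture is of the moment at which its call begins: read the wrist's pose just before it. get_calibration takes no time and is no camera call; for the wrist camera it gives the pose at the moment of the call.
- bot.job_done(): hands the job in, once; it reports no verdict.
The state is a dict: "clock": time; "qpos": joint angles; "qd": joint speeds; "joint_efforts": joint torques, N m; "position": TCP position; "tool_rot": TCP orientation; "force": force on the tool from outside, world axes, zero at the start; "moment": the same for the moment, N m; "grip_width": finger opening in m.
Only numpy, scipy, OpenCV 4.12 (cv2) and the standard library are available. Lean on these libraries where they do the work, as an engineer would, in place of code of your own. Each camera call takes 0.05 s, during which the arm holds its last target.

## Task

The next hole in the tube needs the widest drill bushing: with the fingertips, push the turret's tab round, click by click, until it rests at the three-dot mark at the front of the drill-guide fixture, which brings the widest bushing over the tube. Then press the black clamp plunger fully down and leave it down with nothing touching it. Grip and lift nothing, do not shove the fixture along the bench, and leave the other things where they are.

Things in the scene. Friction and masses are not known exactly. Their poses are not given: they have to be found in the camera images.
- fixture: turret drill guide: grey iron base plate (x -110 to 100, y -125 to 125 mm, 22 mm thick) standing loose on the bench, about 7 kg; pushes under 25 N do not shift it. Origin on the bench under the turret's upright axis; x to the rear, y left; its front (-x) faces the robot within 0.4 rad. A 25 mm tube lies along y at x = 42 mm under the turret, top 58 mm high, y -135 to 135 mm
- bushing (a point): top centre of the widest drill bushing (16 mm bore, the others 6, 9 and 12 mm), on a 42 mm radius opposite the tab. The turret is a flat aluminium disc 130 mm across, underside 66 and top 82 mm above the bench, bushings up to 86 mm, hub up to 92 mm. A thin post behind it (fixture x = 81 to 95 mm, 95.5 mm high) has a pointer at the disc's rear rim
- three_dots (a point): middle of the row of three white dots on the base plate, at its front (fixture x = -97, y = 0 mm, 22 mm high). Like rows of one dot (at the left, +y), two dots (front left) and four dots (front right), each 97 mm from the axis, mark the tab's other places, 45 degrees apart
- turret (a joint): turret angle in rad, counter-clockwise from above positive. Tab at one dot 0, two dots 0.785, three dots 1.571 (tab straight to the front, widest bushing over the tube), four dots 2.356; stops 0.04 beyond the ends. Spring detents pull it into these places; leaving one takes about 4 N at the tab; past half-way it snaps on to the next. It starts at one or two dots, rarely poised between
- tab (a point): point in the middle of the tab's width and height, 88 mm from the turret's axis, 79 mm above the bench; x points outwards along the tab. The tab is a radial steel bar out of the disc's rim, 65 to 110 mm from the axis, 12 mm wide, 66 to 92 mm above the bench, with free air under it down to the base plate
- plunger (a joint): travel of the clamp plunger in m: 0 up, 0.012 fully down on its stop. It moves straight down against about 4 N of friction and stays where it is left; it starts up to 2 mm down
- plunger_top (a point): centre of the top of the clamp plunger's round black cap, 24 mm across, on a steel post 28 mm across and 75 mm high at the fixture's right (fixture x = 12, y = -100 mm). The cap's top is 97 mm above the bench when up, 85 mm when fully down
- offcut: a short steel tube offcut, 32 mm across and 30 mm high, standing on the fixture's base plate near its rear left corner; origin at the centre of its underside; to be left alone
- collar: a steel shaft collar (ring), 38 mm across and 16 mm high, lying flat on the bench in front of the fixture; origin at the centre of its underside; to be left alone
- discs: a stack of black cutting discs, 76 mm across and 22 mm high, on the bench left of the fixture; origin at the centre of its underside; to be left alone
- oil: a grey oil bottle, 48 mm across and 100 mm high, on the bench right of the fixture; origin at the centre of its underside; to be left alone
- wrench: a steel wrench lying on the bench to the front right; origin at the underside, near its middle; to be left alone
- grinder: an air die grinder, about 220 mm long and 50 mm high, lying on the bench to the front left; origin at the centre of its underside; to be left alone
- tin: a closed steel tin, 70 mm across and 60 mm high, on the bench to the right; origin at the centre of its underside; to be left alone

How it is judged:
On the way, in this order (a step that is already met when the one before it is completed fails the run):
1. the turret rests with its tab at the three dots (value of joint turret between 1.4708 and 1.6708 rad and velocity of joint turret between -0.1 and 0.1 rad/s), for 0.3 s.
2. after that, the clamp plunger is pressed fully down (value of joint plunger above 0.0095 m and value of joint turret between 1.4708 and 1.6708 rad), for 0.1 s.
At the end, for the whole second after the job is handed in: the turret rests within 0.1 rad (6 degrees) of the three-dot place, the clamp plunger is at least 9.5 mm down of its 12 mm, and the fixture is within 20 mm of where it stood (all of step 2 and velocity of joint turret between -0.1 and 0.1 rad/s and distance of fixture from where it was at the start of the episode below 0.02 m); the robot touches nothing.
It fails at once if the fixture is shoved more than 20 mm or lifted (distance of fixture from where it was at the start of the episode above 0.02 m or height (world z) of fixture above 0.006 m or angle between fixture's own z axis and vertical above 0.06 rad).
It fails at once if another thing is moved more than 30 mm, lifted or knocked over (distance of any of offcut, collar, discs, oil, wrench, grinder, tin from where it was at the start of the episode above 0.03 m or angle between any of offcut, collar, discs, oil, wrench, grinder, tin's own z axis and vertical above 0.5 rad).
It also fails if it takes over 42 s, if anything falls off the work surface, if the arm or the gripper's body presses on something with over 40 N, if the wrist force passes 120 N, or if a joint passes its speed limit or range.

## Working session

There is one attempt and no reset: what is moved stays moved. The work goes in short steps, Python scripts to look and compute and a shell command to move; the robot and the scene stay as the last step left them, time stands still between calls to the robot, and variables do not carry over. Pictures are saved under pics/ and viewed, and the job is handed in when it is done.

```bash
mkdir -p pics; ls; python3 - <<'E'
from workcell import bot
import cv2,json
s=bot.observe();print({k:s[k] for k in('clock','position','tool_rot','grip_width','force')})
for n in('scene','top'):
    cv2.imwrite(f'pics/{n}0.png',bot.grab_frame(n)); c=bot.get_calibration(n); print(n,c)
E
```

```text
pics
{'clock': 0.0, 'position': array([0.19759919, 0.59260309, 0.24772142]), 'tool_rot': array([-1.52451393,  1.56964309, -1.84637034]), 'grip_width': 0.08545717645473361, 'force': array([ 0.45035689, -0.04733085, -0.31882273])}
scene {'fx': 445.52359176029876, 'fy': 445.52359176029876, 'cx': 252.42752464353626, 'cy': 184.48634194055833, 'dist_coeffs': array([-0.00864239,  0.        ,  0.        ,  0.        ,  0.        ]), 'R': array([[ 0.22899596,  0.97342292,  0.00294327],
       [ 0.82994636, -0.19366155, -0.5231484 ],
       [-0.50867465,  0.12224163, -0.85223652]]), 't': array([-0.11529757, -0.39640095,  1.70972185])}
top {'fx': 408.32695905892086, 'fy': 408.32695905892086, 'cx': 249.68722314664598, 'cy': 193.02857751698738, 'dist_coeffs': array([-0.02582777,  0.        ,  0.        ,  0.        ,  0.        ]), 'R': array([[ 0.02878921, -0.99957995,  0.00333315],
       [-0.98603379, -0.02894597, -0.16401064],
       [ 0.16403822,  0.00143513, -0.98645294]]), 't': array([-0.04030542,  0.53661939,  1.11875045])}
```

View pics/scene0.png

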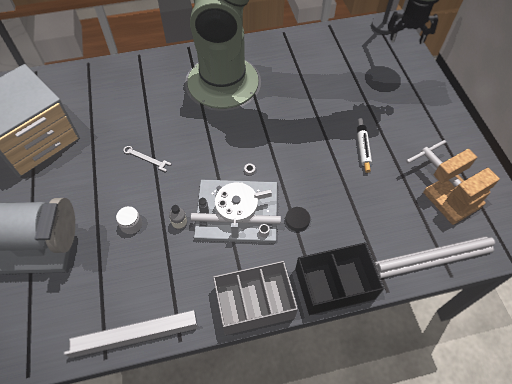

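View pics/top0.png

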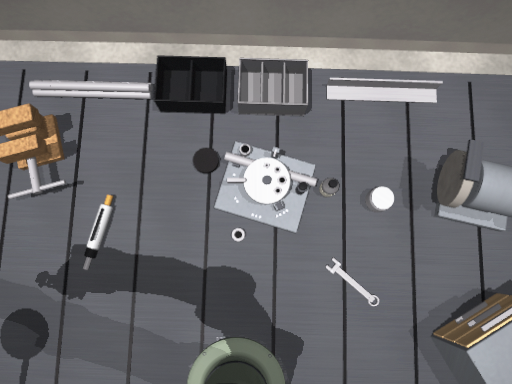

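```bash
python3 - <<'E'
import cv2
a=cv2.imread('pics/top0.png')[130:250,185:345];cv2.imwrite('pics/topz.png',cv2.resize(a,None,fx=5,fy=5,interpolation=cv2.INTER_CUBIC))
a=cv2.imread('pics/scene0.png')[155:255,160:320];cv2.imwrite('pics/scz.png',cv2.resize(a,None,fx=5,fy=5,interpolation=cv2.INTER_CUBIC))
E
```

```text
(no output)
```

View pics/topz.png

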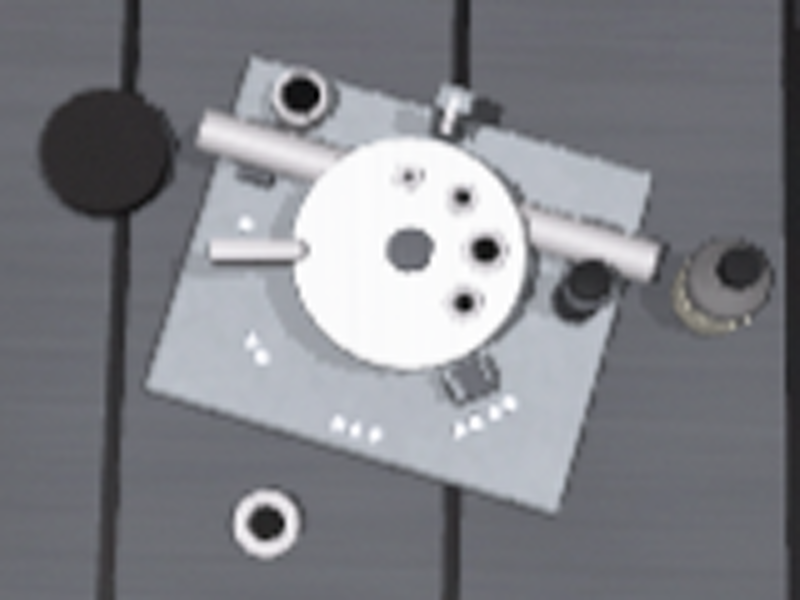

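View pics/scz.png

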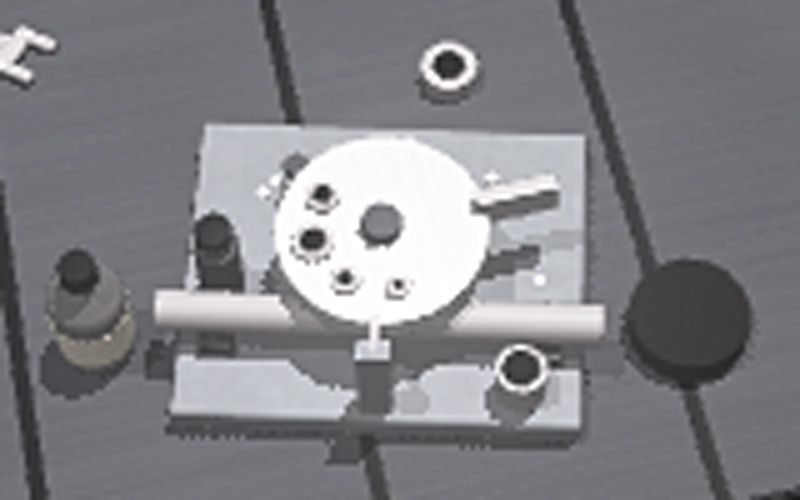

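```bash
cat > h.py <<'E'
import numpy as np,cv2
from workcell import bot
def ray(n,px,z):
    c=bot.get_calibration(n);K=np.array([[c['fx'],0,c['cx']],[0,c['fy'],c['cy']],[0,0,1]])
    p=cv2.undistortPoints(np.array(px,float).reshape(-1,1,2),K,np.array(c['dist_coeffs']))[:,0]
    d=np.c_[p,np.ones(len(p))]@c['R']; o=-c['R'].T@c['t']
    z=np.broadcast_to(z,len(d)); return o+d*((z-o[2])/d[:,2])[:,None]
def crop(px,x0,y0,f=5): return (np.array(px,float)+.5)/f-.5+[x0,y0]
E
python3 - <<'E'
from h import *
from scipy.optimize import least_squares
f=np.array([[100,125,22],[-110,125,22],[-110,-125,22],[100,-125,22],[0,0,92],[-97,0,22],[12,-100,96]])/1e3
T=ray('top',crop([(250,58),(148,388),(557,513),(650,175),(410,250),(357,429),(592,280)],185,130),f[:,2])
fs=f[[1,2,0,3,4,6]]
S=ray('scene',crop([(586,136),(206,124),(582,432),(168,415),(381,224),(213,229)],160,155),fs[:,2])
def fit(P,F):
    r=least_squares(lambda v:(np.c_[np.cos(v[2])*F[:,0]-np.sin(v[2])*F[:,1]+v[0],np.sin(v[2])*F[:,0]+np.cos(v[2])*F[:,1]+v[1]]-P[:,:2]).ravel(),[.6,0,0],loss='soft_l1',f_scale=.004)
    print(r.x,(r.fun.reshape(-1,2)*1e3).round(1).tolist());return r.x
fit(T,f);fit(S,fs);v=fit(np.r_[T,S],np.r_[f,fs])
tab=np.r_[ray('top',crop([(213,251),(303,250)],185,130),.092),ray('scene',crop([(556,184),(480,204)],160,155),.092)]
for t in tab:
    d=t[:2]-v[:2];print(t,np.hypot(*d),np.arctan2(d[1],d[0])-v[2]-np.pi/2)
print(ray('top',crop([(107,152),(266,522),(715,300),(302,95)],185,130),[.022,.016,0.0,.052]))
print(ray('top',[(382,198)],.06))
E
```

```text
[ 0.5688761  -0.0696976  -0.26375928] [[2.2, 0.3], [-1.5, 3.1], [-1.5, -1.3], [1.2, -3.3], [0.5, 0.4], [-1.3, 0.3], [0.6, 0.3]]
[ 0.57263074 -0.06711956 -0.27367451] [[0.4, 0.9], [-2.0, -1.1], [0.8, 0.3], [0.8, -0.3], [-0.9, 0.7], [0.8, -0.5]]
[ 0.57061655 -0.06845955 -0.26786348] [[4.3, 1.0], [0.8, 4.6], [-0.2, 0.5], [2.3, -2.4], [2.2, 1.6], [0.5, 1.9], [1.9, 1.6], [-2.5, -0.8], [-3.5, -3.2], [-1.8, -0.3], [-0.4, -1.3], [-2.9, -0.7], [-0.7, -1.9]]
[0.56462652 0.03799604 0.092     ] 0.1066239783841695 0.32407205340780365
[ 0.56663837 -0.01137186  0.092     ] 0.05722612802768745 0.33743642831539966
[0.57035739 0.04102316 0.092     ] 0.10948301683905717 0.27023061363836165
[ 0.5735044  -0.00695533  0.092     ] 0.061571973886553805 0.22094417542733513
[[ 0.63603919  0.10673695  0.022     ]
 [ 0.42206264  0.00603633  0.016     ]
 [ 0.56203731 -0.25544076  0.        ]
 [ 0.66566914 -0.00746021  0.052     ]]
[[ 0.53171433 -0.39739684  0.06      ]]
```

```bash
cat >> h.py <<'E'
from scipy.spatial.transform import Rotation as Ro
FX=np.array([.5706,-.0685]);YAW=-.268
def f2w(x,y,z): c,s=np.cos(YAW),np.sin(YAW); return np.array([FX[0]+c*x-s*y,FX[1]+s*x+c*y,z])
def pose():
    s=bot.observe(); return np.array(s['position']),Ro.from_euler('xyz',s['tool_rot']),s
def down(psi): # tool x down, tool y at world heading psi
    y=np.array([np.cos(psi),np.sin(psi),0]);x=np.array([0,0,-1.]);return Ro.from_matrix(np.c_[x,y,np.cross(x,y)])
def row(tip,psi):
    p,R,s=pose();D=down(psi)
    tcp=np.array(tip)+[0,0,.017]
    print('t',R.inv().apply(tcp-p).round(4).tolist(),'w',np.degrees((R.inv()*D).as_rotvec()).round(2).tolist(),'tcp',tcp.round(4))
E
python3 - <<'E'
from h import *
p,R,s=pose();print(R.as_matrix().round(3))
for psi in (0,np.pi/2,np.pi): row(f2w(-.008,.098,.15),psi)
cv2.imwrite('pics/w0.png',bot.grab_frame('wrist'))
E
```

```text
[[-0.     0.316  0.949]
 [-0.001  0.949 -0.316]
 [-1.    -0.001  0.   ]]
t [0.0813, -0.4117, 0.5497] w [71.56, 0.04, 0.05] tcp [0.5888 0.0281 0.167 ]
t [0.0813, -0.4117, 0.5497] w [-18.44, -0.0, 0.06] tcp [0.5888 0.0281 0.167 ]
t [0.0813, -0.4117, 0.5497] w [-108.44, -0.05, 0.05] tcp [0.5888 0.0281 0.167 ]
```

View pics/w0.png

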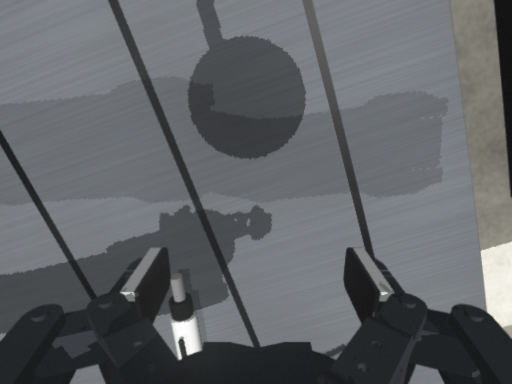

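```bash
python3 -m creep '[{"tx":0.081,"ty":-0.407,"tz":0.56,"wx":-18.4,"claw":1},{"tx":0.081,"ty":-0.407,"tz":0.56,"wx":-18.4,"claw":1},{"tx":0.081,"ty":-0.407,"tz":0.56,"wx":-18.4,"claw":1},{"tx":0.081,"ty":-0.407,"tz":0.56,"wx":-18.4,"claw":1},{"tx":0.081,"ty":-0.407,"tz":0.56,"wx":-18.4,"claw":1},{"tx":0.081,"ty":-0.407,"tz":0.56,"wx":-18.4,"claw":1},{"tx":0.081,"ty":-0.407,"tz":0.56,"wx":-18.4,"claw":1},{"tx":0.081,"ty":-0.407,"tz":0.56,"wx":-18.4,"claw":1}]'; cat >> h.py <<'E'
def at(a,r,off): # centre r along tab of turret angle a, off mm to CW side (fixture)
    u=np.array([-np.sin(a),np.cos(a)]);cw=np.array([u[1],-u[0]]);return r*u+off*cw
def push(a,off,z,r=.098,dpsi=0):
    row(f2w(*at(a,r,off),z),YAW+np.pi/2+a+dpsi)
E
python3 -c "
from h import *
push(.3,.032,.15)"
```

```text
t [0.0812, -0.4062, 0.559] w [-20.27, -0.01, 0.05] tcp [0.5994 0.0305 0.167 ]$[0]: bad value
```

```bash
python3 -m creep '[{"wx":0,"wy":0,"wz":0,"tx":0,"ty":-0.03,"tz":0.04,"claw":1.0}]'; python3 -m creep --help
```

```text
clock: 0.25
position: [0.222, 0.5548, 0.247]
tool_rot: [-3.029, 1.568, 2.939]
force: [2.0, -0.4, -1.1]
grip_width: 0.073invalid input: not JSON, or not a number
```

```bash
python3 -c "
from h import *
push(.3,.032,.15)"
```

```text
t [0.0788, -0.3816, 0.5215] w [-19.88, -0.15, -0.01] tcp [0.5994 0.0305 0.167 ]
```

```bash
python3 -m creep '[{"wx":-19.9,"wy":0,"wz":0,"tx":0.079,"ty":-0.382,"tz":0.521,"claw":1},{"wx":-19.9,"wy":0,"wz":0,"tx":0.079,"ty":-0.382,"tz":0.521,"claw":1},{"wx":-19.9,"wy":0,"wz":0,"tx":0.079,"ty":-0.382,"tz":0.521,"claw":1},{"wx":-19.9,"wy":0,"wz":0,"tx":0.079,"ty":-0.382,"tz":0.521,"claw":1},{"wx":-19.9,"wy":0,"wz":0,"tx":0.079,"ty":-0.382,"tz":0.521,"claw":1},{"wx":-19.9,"wy":0,"wz":0,"tx":0.079,"ty":-0.382,"tz":0.521,"claw":1},{"wx":-19.9,"wy":0,"wz":0,"tx":0.079,"ty":-0.382,"tz":0.521,"claw":1},{"wx":-19.9,"wy":0,"wz":0,"tx":0.079,"ty":-0.382,"tz":0.521,"claw":1}]';python3 -c "
from h import *
push(.3,.032,.15)"
```

```text
clock: 1.05
position: [0.4573, 0.2276, 0.1977]
tool_rot: [2.854, 1.568, 2.886]
force: [0.5, 0.9, 1.1]
grip_width: -0.0004
t [0.0302, -0.2017, 0.1357] w [0.03, -0.13, -0.04] tcp [0.5994 0.0305 0.167 ]
```

```bash
python3 -m creep '[{"wx":0,"wy":0,"wz":0,"tx":0.03,"ty":-0.202,"tz":0.136,"claw":1},{"wx":0,"wy":0,"wz":0,"tx":0.03,"ty":-0.202,"tz":0.136,"claw":1},{"wx":0,"wy":0,"wz":0,"tx":0.03,"ty":-0.202,"tz":0.136,"claw":1},{"wx":0,"wy":0,"wz":0,"tx":0.03,"ty":-0.202,"tz":0.136,"claw":1},{"wx":0,"wy":0,"wz":0,"tx":0.03,"ty":-0.202,"tz":0.136,"claw":1},{"wx":0,"wy":0,"wz":0,"tx":0.03,"ty":-0.202,"tz":0.136,"claw":1},{"wx":0,"wy":0,"wz":0,"tx":0.03,"ty":-0.202,"tz":0.136,"claw":1}]';python3 -c "
from h import *
push(.3,.032,.15);push(.3,.032,.072)
for n in('wrist','top','scene'): cv2.imwrite('pics/%s1.png'%n,bot.grab_frame(n))
a=cv2.imread('pics/scene1.png')[105:255,140:340];cv2.imwrite('pics/scz1.png',cv2.resize(a,None,fx=4,fy=4,interpolation=cv2.INTER_CUBIC))
"
```

```text
clock: 1.75
position: [0.5997, 0.0291, 0.1665]
tool_rot: [2.992, 1.567, 3.023]
force: [-0.8, 0.9, -0.3]
grip_width: 0.0002
t [-0.0005, 0.0014, -0.0002] w [-0.08, -0.19, -0.03] tcp [0.5994 0.0305 0.167 ]
t [0.0775, 0.0013, 0.0] w [-0.08, -0.19, -0.03] tcp [0.5994 0.0305 0.089 ]
```

View pics/wrist1.png

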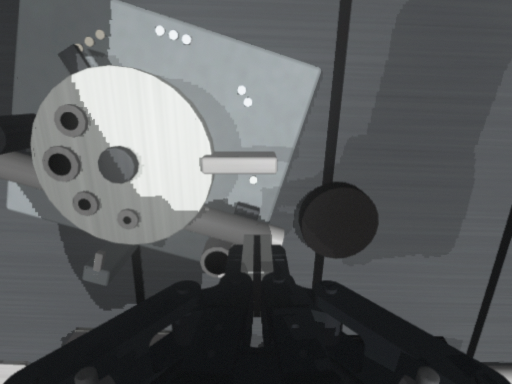

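View pics/scz1.png

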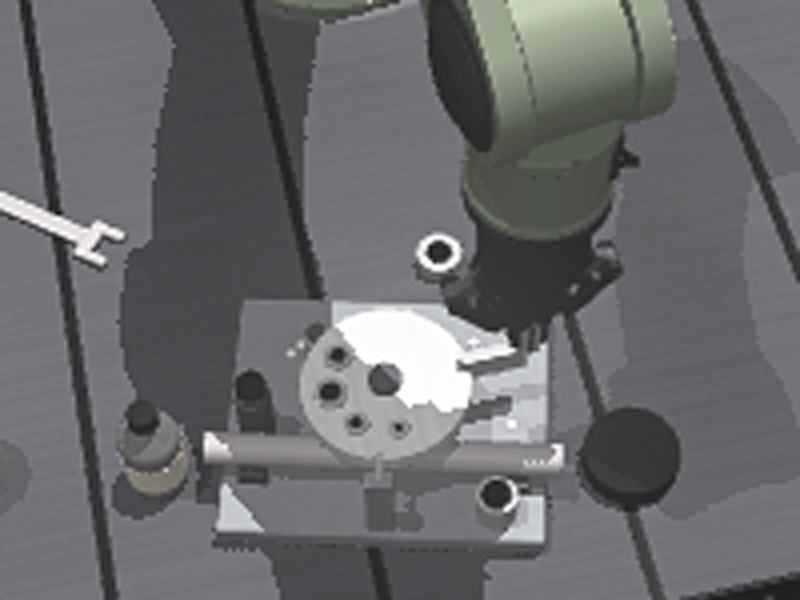

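```bash
python3 -c "
from h import *
c=bot.get_calibration('wrist')
P=ray('wrist',[(203,163),(277,163),(277,173),(203,172),(118,164),(174,35),(318,70)],[.092]*5+[.022]*2);print(P.round(4))
d=P[:4,:2]-FX;print(np.hypot(*d.T),np.arctan2(d[:,1],d[:,0])-YAW-np.pi/2)
print(f2w(-.097,0,0),f2w(-.11,.125,0))
d=(P[0]+P[1])/2;d=d[:2]-P[4,:2];print(np.arctan2(d[1],d[0])-YAW-np.pi/2)
"
```

```text
[[ 0.5657 -0.0051  0.092 ]
 [ 0.564   0.0452  0.092 ]
 [ 0.571   0.0456  0.092 ]
 [ 0.572  -0.0052  0.092 ]
 [ 0.5683 -0.0632  0.092 ]
 [ 0.4755 -0.0388  0.022 ]
 [ 0.4982  0.0808  0.022 ]]
[0.06356409 0.11386436 0.11405293 0.06327049] [0.34511641 0.32565037 0.26426732 0.24590281]
[ 0.47706266 -0.04281407  0.        ] [0.49762715 0.08116617 0.        ]
0.3088461539962257
```

```bash
python3 -m creep '[{"wx":0,"wy":0,"wz":0,"tx":0.03,"ty":0.001,"tz":0,"claw":1},{"wx":0,"wy":0,"wz":0,"tx":0.06,"ty":0.001,"tz":0,"claw":1},{"wx":0,"wy":0,"wz":0,"tx":0.077,"ty":0.001,"tz":0,"claw":1},{"wx":0,"wy":0,"wz":0,"tx":0.077,"ty":0.001,"tz":0,"claw":1}]'; python3 - <<'E'
from h import *
print('a');
for a in (.25,.35,.45,.55,.65,.75): push(a,.018,.072)
E
```

```text
clock: 2.3
position: [0.5976, 0.0336, 0.0885]
tool_rot: [2.951, 1.565, 2.987]
force: [-0.1, -0.2, 0.4]
grip_width: -0.0
a
t [-0.0005, -0.0042, -0.0074] w [3.09, -0.34, -0.06] tcp [0.5904 0.0292 0.089 ]
t [-0.0004, -0.0024, -0.0171] w [-2.64, -0.34, -0.07] tcp [0.5805 0.0306 0.089 ]
t [-0.0004, -0.0015, -0.0271] w [-8.37, -0.33, -0.09] tcp [0.5706 0.0311 0.089 ]
t [-0.0003, -0.0016, -0.037] w [-14.1, -0.33, -0.11] tcp [0.5606 0.0306 0.089 ]
t [-0.0003, -0.0028, -0.0469] w [-19.83, -0.32, -0.12] tcp [0.5508 0.0291 0.089 ]
t [-0.0002, -0.0049, -0.0567] w [-25.56, -0.32, -0.14] tcp [0.5411 0.0267 0.089 ]
```

```bash
python3 -m creep '[{"wx":3,"wy":0,"wz":0,"tx":0,"ty":-0.004,"tz":-0.008,"claw":1},{"wx":-2.6,"wy":0,"wz":0,"tx":0,"ty":-0.0025,"tz":-0.017,"claw":1},{"wx":-5.5,"wy":0,"wz":0,"tx":0,"ty":-0.002,"tz":-0.022,"claw":1},{"wx":-8.4,"wy":0,"wz":0,"tx":0,"ty":-0.0015,"tz":-0.027,"claw":1},{"wx":-11.2,"wy":0,"wz":0,"tx":0,"ty":-0.0015,"tz":-0.032,"claw":1},{"wx":-14.1,"wy":0,"wz":0,"tx":0,"ty":-0.0016,"tz":-0.037,"claw":1},{"wx":-17,"wy":0,"wz":0,"tx":0,"ty":-0.002,"tz":-0.042,"claw":1},{"wx":-19.8,"wy":0,"wz":0,"tx":0,"ty":-0.003,"tz":-0.047,"claw":1}]'; python3 - <<'E'
from h import *
for a in (.75,.85,.95,1.05,1.1,1.15,1.2,1.25): push(a,.018,.072)
cv2.imwrite('pics/w2.png',bot.grab_frame('wrist'))
E
```

```text
clock: 3.1
position: [0.551, 0.0297, 0.0902]
tool_rot: [2.509, 1.566, 2.894]
force: [-0.9, -0.2, -0.4]
grip_width: -0.0
t [0.0013, 0.0009, -0.0103] w [-5.57, -0.19, -0.16] tcp [0.5411 0.0267 0.089 ]
t [0.0013, 0.0013, -0.0202] w [-11.3, -0.18, -0.16] tcp [0.5318 0.0233 0.089 ]
t [0.0013, 0.0006, -0.0302] w [-17.03, -0.18, -0.17] tcp [0.5228 0.0189 0.089 ]
t [0.0014, -0.001, -0.04] w [-22.76, -0.17, -0.18] tcp [0.5143 0.0137 0.089 ]
t [0.0014, -0.0022, -0.0448] w [-25.62, -0.16, -0.19] tcp [0.5103 0.0108 0.089 ]
t [0.0014, -0.0036, -0.0496] w [-28.49, -0.16, -0.19] tcp [0.5064 0.0077 0.089 ]
t [0.0014, -0.0053, -0.0543] w [-31.35, -0.15, -0.2] tcp [0.5027 0.0044 0.089 ]
t [0.0014, -0.0072, -0.0589] w [-34.22, -0.15, -0.2] tcp [0.4991 0.0009 0.089 ]
```

View pics/w2.png

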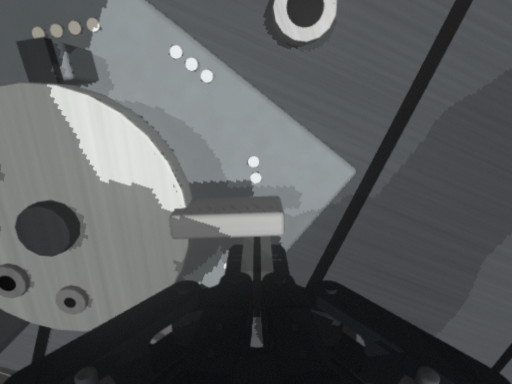

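```bash
python3 -m creep '[{"wx":-5.6,"wy":0,"wz":0,"tx":0.001,"ty":0.001,"tz":-0.010,"claw":1},{"wx":-11.3,"wy":0,"wz":0,"tx":0.001,"ty":0.001,"tz":-0.020,"claw":1},{"wx":-14,"wy":0,"wz":0,"tx":0.001,"ty":0.001,"tz":-0.025,"claw":1},{"wx":-17,"wy":0,"wz":0,"tx":0.001,"ty":0.0005,"tz":-0.030,"claw":1},{"wx":-20,"wy":0,"wz":0,"tx":0.001,"ty":0,"tz":-0.035,"claw":1},{"wx":-22.8,"wy":0,"wz":0,"tx":0.001,"ty":-0.001,"tz":-0.040,"claw":1},{"wx":-25.6,"wy":0,"wz":0,"tx":0.001,"ty":-0.002,"tz":-0.045,"claw":1}]'; python3 - <<'E'
from h import *
for a in (1.1,1.15,1.2,1.25,1.3,1.35,1.4,1.45): push(a,.018,.072)
cv2.imwrite('pics/w3.png',bot.grab_frame('wrist'))
print(pose()[2]['qpos'].round(2))
E
```

```text
clock: 3.85
position: [0.5101, 0.0111, 0.0905]
tool_rot: [1.979, 1.568, 2.816]
force: [2.4, 0.9, -0.6]
grip_width: 0.0
t [0.0015, -0.0003, -0.0001] w [0.25, -0.06, -0.15] tcp [0.5103 0.0108 0.089 ]
t [0.0015, 0.0005, -0.005] w [-2.62, -0.06, -0.15] tcp [0.5064 0.0077 0.089 ]
t [0.0016, 0.001, -0.0099] w [-5.48, -0.06, -0.15] tcp [0.5027 0.0044 0.089 ]
t [0.0016, 0.0013, -0.0149] w [-8.35, -0.05, -0.15] tcp [0.4991 0.0009 0.089 ]
t [0.0016, 0.0014, -0.0199] w [-11.21, -0.05, -0.15] tcp [ 0.4957 -0.0028  0.089 ]
t [0.0016, 0.0012, -0.0249] w [-14.08, -0.05, -0.16] tcp [ 0.4925 -0.0066  0.089 ]
t [0.0016, 0.0007, -0.0298] w [-16.94, -0.04, -0.16] tcp [ 0.4895 -0.0106  0.089 ]
t [0.0016, 0.0, -0.0348] w [-19.81, -0.04, -0.16] tcp [ 0.4867 -0.0147  0.089 ]
[ 0.03  0.59 -0.22  2.01  0.23  0.57  2.06]
```

View pics/w3.png

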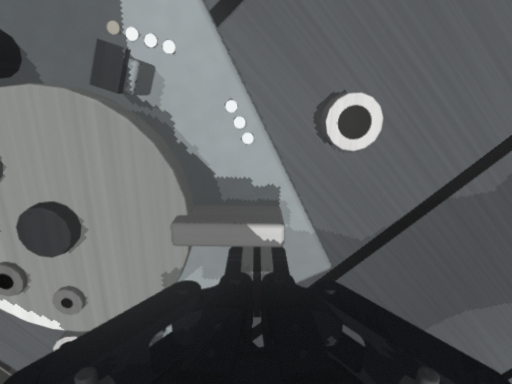

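```bash
python3 -m creep '[{"wx":-2,"wy":0,"wz":0,"tx":0.001,"ty":0.0005,"tz":-0.004,"claw":1},{"wx":-4,"wy":0,"wz":0,"tx":0.001,"ty":0.001,"tz":-0.008,"claw":1},{"wx":-6,"wy":0,"wz":0,"tx":0.001,"ty":0.001,"tz":-0.012,"claw":1},{"wx":-8,"wy":0,"wz":0,"tx":0.001,"ty":0.001,"tz":-0.015,"claw":1},{"wx":-8,"wy":0,"wz":0,"tx":0.001,"ty":0.001,"tz":-0.018,"claw":1},{"wx":-8,"wy":0,"wz":0,"tx":0.001,"ty":0.001,"tz":-0.018,"claw":1}]'; python3 - <<'E'
from h import *
for a in (1.2,1.25,1.3,1.35,1.4,1.45): push(a,.018,.072)
cv2.imwrite('pics/w4.png',bot.grab_frame('wrist'))
print(pose()[2]['qpos'].round(2))
E
```

```text
clock: 4.5
position: [0.4965, -0.0027, 0.0896]
tool_rot: [2.125, 1.567, 3.103]
force: [0.0, -0.2, 0.1]
grip_width: 0.0003
t [0.0006, -0.0012, 0.0094] w [2.59, -0.11, -0.16] tcp [0.5027 0.0044 0.089 ]
t [0.0006, -0.0002, 0.0045] w [-0.27, -0.1, -0.16] tcp [0.4991 0.0009 0.089 ]
t [0.0006, 0.0006, -0.0004] w [-3.13, -0.1, -0.17] tcp [ 0.4957 -0.0028  0.089 ]
t [0.0006, 0.0011, -0.0054] w [-6.0, -0.09, -0.17] tcp [ 0.4925 -0.0066  0.089 ]
t [0.0007, 0.0014, -0.0104] w [-8.86, -0.09, -0.17] tcp [ 0.4895 -0.0106  0.089 ]
t [0.0007, 0.0014, -0.0153] w [-11.73, -0.08, -0.17] tcp [ 0.4867 -0.0147  0.089 ]
[ 0.08  0.58 -0.26  2.04  0.27  0.56  2.18]
```

View pics/w4.png

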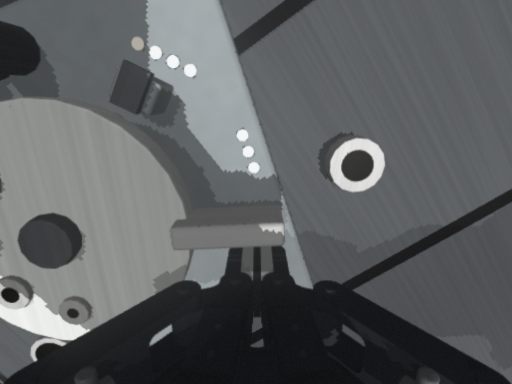

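```bash
python3 -c "
from h import *
P=ray('wrist',[(173,237),(284,234),(50,240)],[.092]*3);print(P.round(4))
d=P[:2,:2]-P[2,:2];print(np.hypot(*d.T),np.arctan2(d[:,1],d[:,0])-YAW-np.pi/2)
"
```

```text
[[ 0.5181 -0.0368  0.092 ]
 [ 0.4757 -0.0099  0.092 ]
 [ 0.5657 -0.0671  0.092 ]]
[0.0564046  0.10662891] [1.27189879 1.27236111]
```

```bash
python3 -m creep '[{"wx":-3,"wy":0,"wz":0,"tx":0.001,"ty":0.001,"tz":-0.005,"claw":1},{"wx":-6,"wy":0,"wz":0,"tx":0.001,"ty":0.001,"tz":-0.010,"claw":1},{"wx":-8,"wy":0,"wz":0,"tx":0.001,"ty":0.001,"tz":-0.013,"claw":1},{"wx":-8,"wy":0,"wz":0,"tx":0.001,"ty":0.001,"tz":-0.016,"claw":1},{"wx":-8,"wy":0,"wz":0,"tx":0.001,"ty":0.001,"tz":-0.018,"claw":1},{"wx":-8,"wy":0,"wz":0,"tx":0.001,"ty":0.001,"tz":-0.018,"claw":1}]'; python3 - <<'E'
from h import *
for a in (1.45,1.5,1.55): push(a,.018,.072)
cv2.imwrite('pics/w5.png',bot.grab_frame('wrist'))
print(pose()[2]['qpos'].round(2))
E
```

```text
clock: 5.15
position: [0.4856, -0.017, 0.0886]
tool_rot: [1.991, 1.567, 3.107]
force: [-0.2, 0.2, -0.1]
grip_width: -0.0002
t [-0.0004, 0.0, 0.0026] w [-3.79, -0.07, -0.18] tcp [ 0.4867 -0.0147  0.089 ]
t [-0.0004, 0.0005, -0.0024] w [-6.66, -0.07, -0.19] tcp [ 0.4842 -0.019   0.089 ]
t [-0.0004, 0.0007, -0.0073] w [-9.52, -0.07, -0.19] tcp [ 0.4818 -0.0233  0.089 ]
[ 0.14  0.57 -0.3   2.07  0.31  0.55  2.31]
```

View pics/w5.png

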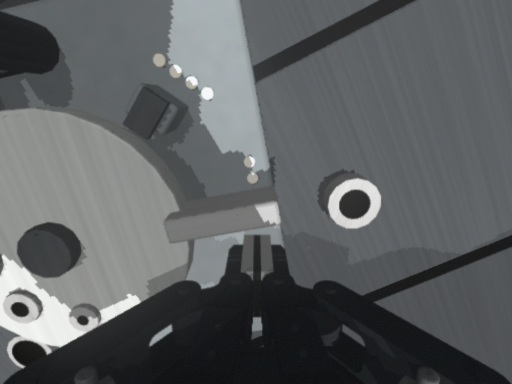

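```bash
python3 -m creep '[{"wx":0,"wy":0,"wz":0,"tx":0,"ty":0,"tz":0.02,"claw":1},{"wx":0,"wy":0,"wz":0,"tx":-0.03,"ty":0,"tz":0.025,"claw":1},{"wx":0,"wy":0,"wz":0,"tx":-0.07,"ty":0,"tz":0.025,"claw":1},{"wx":0,"wy":0,"wz":0,"tx":-0.07,"ty":0,"tz":0.025,"claw":1}]'; python3 - <<'E'
from h import *
cv2.imwrite('pics/w6.png',bot.grab_frame('wrist'))
E
```

```text
clock: 5.6
position: [0.499, 0.0063, 0.1625]
tool_rot: [-0.875, 1.568, 0.241]
force: [-0.8, -0.6, -1.0]
grip_width: -0.0003
```

View pics/w6.png

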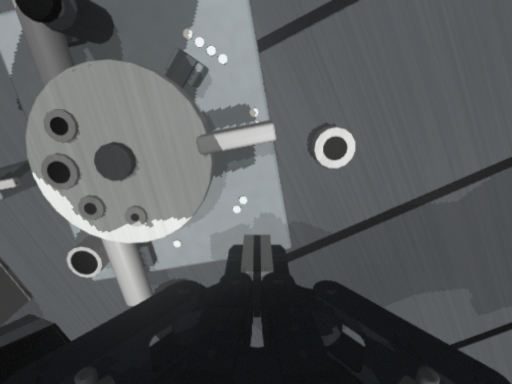

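```bash
python3 -c "
from h import *
P=ray('wrist',[(200,145),(274,133),(114,161)],[.092]*3);print(P.round(4))
d=P[:2,:2]-P[2,:2];print(np.hypot(*d.T),np.arctan2(d[:,1],d[:,0])-YAW-np.pi/2)
w=f2w(.012,-.1,.13);print(w);row(w,np.radians(110))
"
```

```text
[[ 0.5097 -0.0518  0.092 ]
 [ 0.4635 -0.0377  0.092 ]
 [ 0.5657 -0.0676  0.092 ]]
[0.05821004 0.10647545] [1.56354704 1.55392124]
[ 0.55569129 -0.16810788  0.13      ]
t [0.0136, -0.1282, -0.131] w [43.93, 0.04, 0.01] tcp [ 0.5557 -0.1681  0.147 ]
```

```bash
python3 -m creep '[{"wx":44,"wy":0,"wz":0,"tx":0.0,"ty":-0.128,"tz":-0.131,"claw":1},{"wx":44,"wy":0,"wz":0,"tx":0.0,"ty":-0.128,"tz":-0.131,"claw":1},{"wx":44,"wy":0,"wz":0,"tx":0.0,"ty":-0.128,"tz":-0.131,"claw":1},{"wx":44,"wy":0,"wz":0,"tx":0.014,"ty":-0.128,"tz":-0.131,"claw":1},{"wx":44,"wy":0,"wz":0,"tx":0.014,"ty":-0.128,"tz":-0.131,"claw":1},{"wx":44,"wy":0,"wz":0,"tx":0.014,"ty":-0.128,"tz":-0.131,"claw":1},{"wx":44,"wy":0,"wz":0,"tx":0.014,"ty":-0.128,"tz":-0.131,"claw":1},{"wx":44,"wy":0,"wz":0,"tx":0.014,"ty":-0.128,"tz":-0.131,"claw":1}]'; python3 - <<'E'
from h import *
for n in('wrist','scene'): cv2.imwrite('pics/%s7.png'%n,bot.grab_frame(n))
a=cv2.imread('pics/scene7.png')[105:255,140:340];cv2.imwrite('pics/scz7.png',cv2.resize(a,None,fx=4,fy=4,interpolation=cv2.INTER_CUBIC))
row(f2w(.012,-.1,.098),np.radians(110))
E
```

```text
clock: 6.45
position: [0.5556, -0.1671, 0.1466]
tool_rot: [0.532, 1.57, 0.884]
force: [-0.0, -0.3, 0.0]
grip_width: 0.0001
t [0.0318, -0.0006, -0.0002] w [0.11, 0.05, -0.01] tcp [ 0.5557 -0.1681  0.115 ]
```

View pics/wrist7.png

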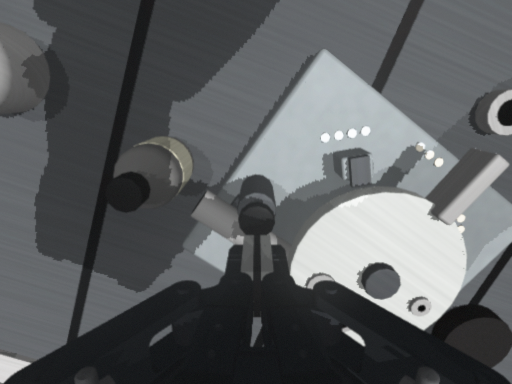

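View pics/scz7.png

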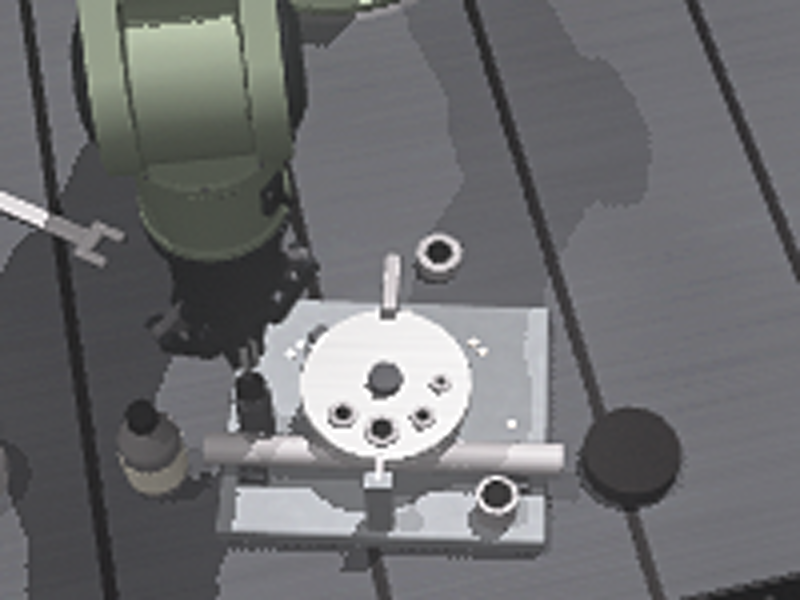

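```bash
python3 -c "
from h import *
print(ray('wrist',[(257,215),(257,219)],.096), f2w(.012,-.1,.1),pose()[0])
p,R,s=pose();c=bot.get_calibration('wrist')
for z in(.13,):
  X=c['R']@[p[0],p[1],z]+c['t'];print(X[0]/X[2]*c['fx']+c['cx'],X[1]/X[2]*c['fy']+c['cy'])
"
```

```text
[[ 0.5494157  -0.1683097   0.096     ]
 [ 0.55197695 -0.16737208  0.096     ]] [ 0.55569129 -0.16810788  0.1       ] [ 0.55560749 -0.16745305  0.14677788]
254.70702039208734 249.93250476178702
```

```bash
python3 -m creep '[{"wx":0,"wy":0,"wz":0,"tx":0.025,"ty":0,"tz":-0.0025,"claw":1},{"wx":0,"wy":0,"wz":0,"tx":0.033,"ty":0,"tz":-0.0025,"claw":1},{"wx":0,"wy":0,"wz":0,"tx":0.036,"ty":0,"tz":-0.0025,"claw":1},{"wx":0,"wy":0,"wz":0,"tx":0.039,"ty":0,"tz":-0.0025,"claw":1},{"wx":0,"wy":0,"wz":0,"tx":0.041,"ty":0,"tz":-0.0025,"claw":1},{"wx":0,"wy":0,"wz":0,"tx":0.043,"ty":0,"tz":-0.0025,"claw":1},{"wx":0,"wy":0,"wz":0,"tx":0.043,"ty":0,"tz":-0.0025,"claw":1}]'
```

```text
clock: 7.25
position: [0.5536, -0.1683, 0.1039]
tool_rot: [-0.086, 1.569, 0.265]
force: [0.1, 0.2, 0.3]
grip_width: -0.0001
```

```bash
python3 -m creep '[{"wx":0,"wy":0,"wz":0,"tx":0.001,"ty":0,"tz":0,"claw":1},{"wx":0,"wy":0,"wz":0,"tx":0.002,"ty":0,"tz":0,"claw":1},{"wx":0,"wy":0,"wz":0,"tx":0.003,"ty":0,"tz":0,"claw":1}]'; python3 - <<'E'
from h import *
cv2.imwrite('pics/w8.png',bot.grab_frame('wrist'))
a=bot.grab_frame('scene')[155:255,160:320];cv2.imwrite('pics/scz8.png',cv2.resize(a,None,fx=5,fy=5,interpolation=cv2.INTER_CUBIC))
E
```

```text
clock: 7.55
position: [0.5538, -0.1684, 0.1018]
tool_rot: [-0.333, 1.569, 0.018]
force: [-10.4, 2.5, 35.8]
grip_width: 0.0002
```

View pics/w8.png

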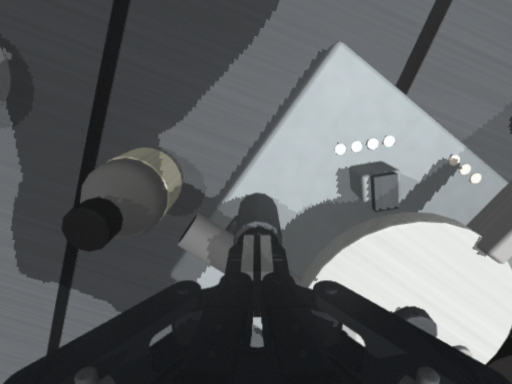

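View pics/scz8.png

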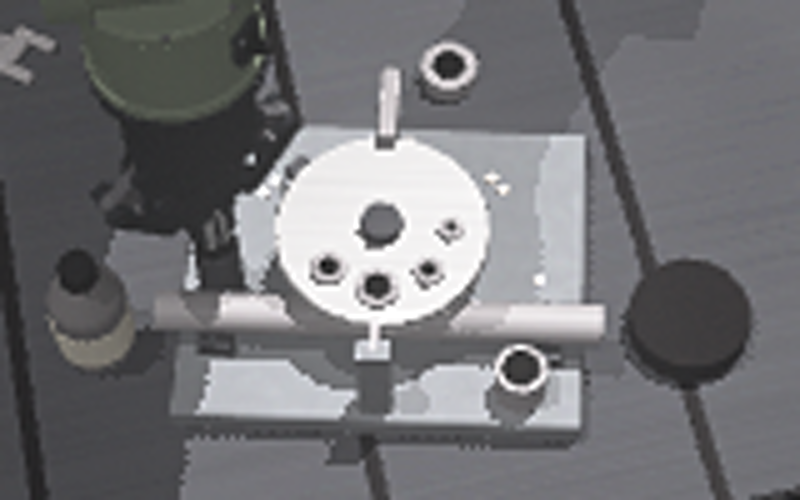

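```bash
python3 -m creep '[{"wx":0,"wy":0,"wz":0,"tx":0,"ty":0,"tz":0,"claw":1},{"wx":0,"wy":0,"wz":0,"tx":-0.03,"ty":0,"tz":0,"claw":1},{"wx":0,"wy":0,"wz":0,"tx":-0.06,"ty":0,"tz":0,"claw":1},{"wx":0,"wy":0,"wz":0,"tx":-0.1,"ty":0,"tz":-0.05,"claw":1},{"wx":0,"wy":0,"wz":0,"tx":-0.15,"ty":0,"tz":-0.09,"claw":1},{"wx":0,"wy":0,"wz":0,"tx":-0.15,"ty":0,"tz":-0.12,"claw":1},{"wx":0,"wy":0,"wz":0,"tx":-0.15,"ty":0,"tz":-0.12,"claw":1}]'; python3 - <<'E'
from h import *
cv2.imwrite('pics/w9.png',bot.grab_frame('wrist'))
s=bot.grab_frame('scene');cv2.imwrite('pics/scene9.png',s);a=s[155:255,160:320];cv2.imwrite('pics/scz9.png',cv2.resize(a,None,fx=5,fy=5,interpolation=cv2.INTER_CUBIC))
E
```

```text
clock: 8.35
position: [0.4376, -0.2123, 0.2543]
tool_rot: [-0.879, 1.566, -0.532]
force: [1.4, 0.6, -0.8]
grip_width: -0.0002
```

View pics/w9.png

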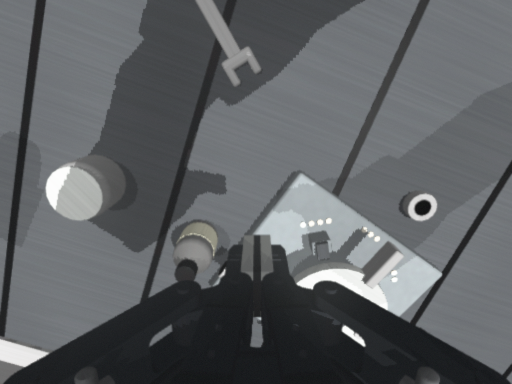

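View pics/scz9.png

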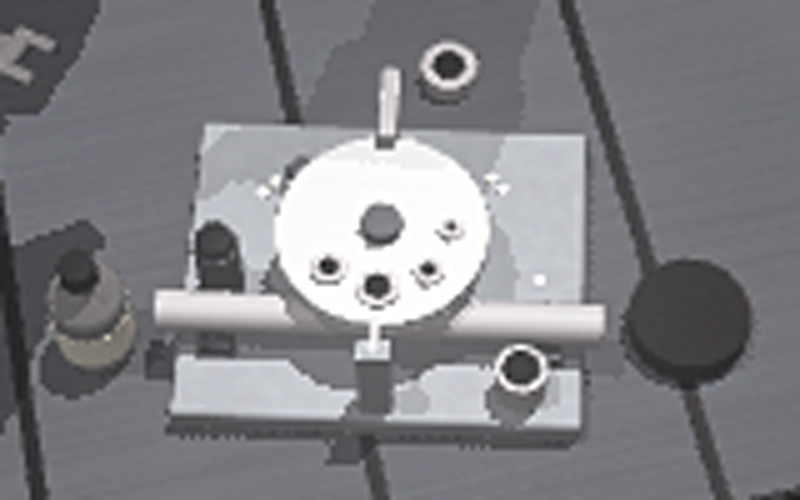

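```bash
python3 -c "
from h import *
P=ray('scene',crop([(391,70),(386,138),(381,224)],160,155),[.092]*3)
d=P[:2,:2]-P[2,:2];print(np.arctan2(d[:,1],d[:,0])-YAW-np.pi/2)
print(bot.observe()['clock'],bot.observe()['qd'].round(3),bot.job_done())"
```

```text
[1.5708198  1.57671398]
the job is handed in; nothing more can be done
8.45 [-0.027  0.044 -0.015 -0.02   0.001 -0.005 -0.01 ] None
```

The turret's tab now rests at the three-dot mark and the clamp plunger is down on its stop. I handed the job in at about 8.5 s; it reported no verdict.

- **Turret:** the tab started poised between one and two dots, at about 0.3 rad. I pushed it round with the closed fingertips until it snapped to three dots. The last picture gives 1.571 to 1.577 rad against the wanted 1.571.
- **Plunger:** I pressed it until the force jumped to about 36 N, with the fingertips 85 mm above the bench, which is its fully-down height. The cap then looked about 2 pixels lower in the scene picture, roughly what 11 mm of travel would show. Travel was not measured more closely than that.
- **Fixture and other things:** the fixture, collar, discs, oil bottle and offcut sit in the same places in the scene pictures before and after. I made no measured comparison for the wrench, grinder and tin, but the arm never went near the bench beside them.
- **Arm:** it was clear of everything when I handed in, about 0.25 m up and nearly at rest.

One disagreement: the cameras differed by up to 4 mm on the fixture's position. I used the average of the top and scene views, and shifted 2.5 mm over the cap on the wrist view.

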